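# Fit the cream paddle on the mixer drive and hold it down

## Task

Fit the flat-bladed paddle (not the wire whisk) onto the cream mixer's upright drive in the pan: lift it, turn it until the cross under its hub meshes with the gaps between the drive's four claws, and slide it fully home so that the hub sits on the claws. A spring pin in the drive pushes it up again, so keep hold of the paddle and finish while still pressing it home, without letting go. Leave the whisk and the other things on the counter where they are.

Things in the scene. Friction and masses are not known exactly. Their poses are not given: they have to be found in the camera images.
- paddle: Loose four-bladed paddle, 0.15 to 0.31 kg, standing on its blade feet; origin on its axis in the plane of the feet, z up. Hub disc 48 mm across, z = 70 to 82 mm. Flat aluminium blades 6 mm thick hang from four arms down to z = 0: two long ones along +-x (radius 40 to 65 mm), two short ones along +-y (38 to 50 mm), in line with the fins under the hub.
- paddle_seat (a point): Centre of the hub's underside, 70 mm above the feet; lies at drive_mouth when fully home. Below it a cross stem 14 mm long (paddle z = 56 to 70 mm): two crossed steel fins along the paddle's x and y, each 32 mm long, 6 mm thick, the lowest 4 mm narrowed to 28 by 3 mm as a lead-in.
- paddle_grip (a point): On the paddle's axis, 104 mm above its feet: where the TCP may grip (tips then 3 mm above the hub). It lies in a grey plastic grip block on the hub, 50 mm along the paddle's x, 24 mm along its y, z = 82 to 120 mm; pinch it across the 24 mm (fingers closing along the paddle's y).
- drive: Fixed steel column, 56 mm across, in the middle of the pan; origin on its axis at counter level, z up. It does not turn. On top four square steel claws (14.5 mm square, 16 mm tall, tops at z = 110 mm) leave a cross-shaped channel 10 mm wide along the drive's x and y, open at the ends: 2 mm play each side of a fin. Its yaw is independent of the mixer's.
- drive_mouth (a point): Centre of the claws' top plane, 110 mm above the counter; same axes as the drive. The paddle's cross meshes in any of the four quarter turns.
- spring_pin (a joint): Brass spring pin, 8.4 mm across, amid the claws. 0 m when up (top 4.5 mm below the claw tops), grows as pressed, about 0.0095 with the paddle home, stop at 0.012. It pushes up with 2 N at first, about 10 N at home; the paddle's weight (about 2 N) does not hold it down: let go, the paddle rises about 8 mm.
- mixer: Fixed white mixer, origin on the pan's axis at counter level. Round base and open pan of 200 mm diameter, pan floor 31 mm and rim 64 mm above the counter; the paddle's feet stay 9 mm above the pan floor. A motor housing 130 by 150 mm, 85 mm high (its dial 100 mm), is centred 172 mm from the axis along +x.
- whisk: Loose wire whisk with the same hub, grip and cross stem but four round-wire loops in place of blades, 100 mm across, 120 mm high, standing upright. Origin at its foot on the axis. To be left alone.
- honey_jar: Jar of honey, 68 mm in diameter, 95 mm high, origin under its centre; to be left alone
- mug: White mug, 76 mm in diameter, 85 mm high, origin under its centre; to be left alone
- spatula: White-handled spatula lying flat near the robot, origin under its middle; to be left alone
- tub: Empty white tub, 150 mm in diameter, 65 mm high, origin under its centre; to be left alone
- tin: Loose flat yellow tin on the right, 100 mm in diameter, 32 mm high, origin under its centre; to be left alone

How it is judged (in metres and radians):
On the way, in this order (a step that is already met when the one before it is completed fails the run):
1. the paddle is lifted clear of the counter in the gripper (height (world z) of paddle above 0.03 m and contact force between the fingers and paddle above 1 N), for 0.1 s.
2. the cross has entered between the claws, meshed ((angle between the x axis of paddle and the x axis of drive, either way round below 0.16 rad or angle between the x axis of paddle and the y axis of drive, either way round below 0.16 rad) and horizontal distance between paddle_seat and drive_mouth below 0.004 m and z of paddle_seat in the frame of drive_mouth below 0.009 m), for 0.1 s.
At the end, for the whole second after the job is handed in: Through the last second: paddle meshed (within 0.16 rad of a quarter turn, axis within 4 mm, tilt under 0.08 rad), hub within 2 mm of the claw tops, spring pin down over 7.2 mm, fingers still on the paddle (over 2 N), paddle pressing on the drive with over 3 N ((angle between the x axis of paddle and the x axis of drive, either way round below 0.16 rad or angle between the x axis of paddle and the y axis of drive, either way round below 0.16 rad) and horizontal distance between paddle_seat and drive_mouth below 0.004 m and z of paddle_seat in the frame of drive_mouth between -0.004 and 0.002 m and angle between paddle's own z axis and vertical below 0.08 rad and value of joint spring_pin above 0.0072 m and contact force between the fingers and paddle above 2 N and contact force between paddle and drive above 3 N); the arm keeps its last pose, push and grip.
It fails at once if the whisk is moved by more than 30 mm or tipped (distance of whisk from where it was at the start of the episode above 0.03 m or angle between whisk's own z axis and vertical above 0.5 rad).
It fails at once if another thing on the counter is moved by more than 30 mm or tipped ((distance of honey_jar from where it was at the start of the episode above 0.03 m or angle between honey_jar's own z axis and vertical above 0.5 rad) or (distance of mug from where it was at the start of the episode above 0.03 m or angle between mug's own z axis and vertical above 0.5 rad) or (distance of spatula from where it was at the start of the episode above 0.03 m or angle between spatula's own z axis and vertical above 0.5 rad) or (distance of tub from where it was at the start of the episode above 0.03 m or angle between tub's own z axis and vertical above 0.5 rad) or (distance of tin from where it was at the start of the episode above 0.03 m or angle between tin's own z axis and vertical above 0.5 rad)).
It also fails if it takes over 42 s, if anything falls off the work surface, if the arm or the gripper's body presses on something with over 40 N, if the wrist force passes 120 N, or if a joint passes its speed limit or range.

## Robot

A 6-joint arm with a two-finger parallel gripper is mounted at the origin on the work surface. World frame = base frame: x ahead of the robot, y to its left, z up, the work surface at z = 0. Lengths are in mm, angles in degrees, forces in N, time in s.
With the tool pointing down it reaches from about 350 to 925 mm from the base axis. Payload 6.4 kg.
Tool frame: the origin (TCP) lies between the finger pads, 19 mm behind the fingertips; this is the grasp point; z points along the fingers, y is the line along which they close (so a half turn about z gives the same grasp; the last joint's range is limited). The gripper opens to 85 mm and grips with 20 to 120 N. Pads are 22 mm wide; open, the fingers measure 114 mm over their backs; the gripper's body (76 mm by 85 mm) begins 54 mm behind the grasp point. The pads swing forward as they close: fully open they stand 13 mm farther back than shut.
Start: joints at [-86.809, 14.043, 89.255, -0, 76.702, -9.975], TCP at [148.063, -632.923, 249.99] pointing down, gripper open.
Joint ranges: [-179.41, 179.41], [-58.25, 129.5], [7.25, 145.43], [-54.29, 234.29], [11.92, 165.04], [-157.13, 157.13]. Speed limits (degrees/s): [147.25, 147.25, 180, 180, 180, 180].

## Interface

Orientations are given as [roll, pitch, yaw] about the fixed x, y, z axes, in that order (R = Rz(yaw) Ry(pitch) Rx(roll)).
In Python, from station import get_state, camera, close_job gives the robot as it stands.
- The arm moves only by the shell command python3 -m inch 'ROWS' [FORCE]. ROWS is a JSON object of lists of equal length, an entry for each row: "hand": the closure in counts, from 0 (fully open) to 255 (shut); "linear": the shift along the tool's x, y, z in cm, a list of three; "delta_rot": the turn, a rotation vector about the tool's x, y, z in degrees, a list of three. In form: {"hand": [hand, ...], "linear": [[dx, dy, dz], ...], "delta_rot": [[rx, ry, rz], ...]}. A call has 1 to 8 rows; each row shifts and turns the commanded pose from where the row before left it, along the tool's axes as they then stand; what a row does not reach is not made up. A row lasts 1/8 s, in which the tool goes at most 62.5 mm and 10.7 degrees, less where a joint would pass 70% of its speed; a pose out of reach is approached as far as the arm can. A call is refused whole if a number of a shift passes 6.25 or a number of a turn 10.7, either way. A call with a gripper value outside its range is refused whole. The fingers move at their own pace and stop on an object; FORCE is the grip in N (left out, the last holds). Time passes only in rows, so rows that do not move let the fingers close. It gives the time, the measured TCP pose, the force, the opening and the grip force at its end, in the units of the state.
- get_state(): the state, without advancing time (a new reading comes with each control period).
- camera(name): name is "side" or "top"; returns a dict with "color" (400x640x3 uint8, red, green, blue), "intrinsics" (3x3 intrinsics, pixels), "extrinsics" (4x4, takes a point from world to camera coordinates). Camera axes: x right, y down, z forward; pixel columns grow to the right and rows downward; lengths in mm; the calibration is good to about 2 mm. A picture is of the moment at which its call begins. There is no depth.
- close_job(): hands the job in; it is judged then, once.
The state is a dict: "time": time; "q": joint angles; "qvel": joint speeds; "joint_efforts": joint torques, N m; "eef_pos": TCP position; "eef_rot": TCP orientation; "contact_force": force on the tool from outside, world axes, zero at the start; "ft_torque": the same for the moment, N m; "grip_width": finger opening in mm; "gripper_force": force on a finger pad.
Only numpy, scipy, OpenCV 4.12 (cv2) and the standard library are available. Lean on these libraries where they do the work, as an engineer would, in place of code of your own. Each camera call takes 0.05 s, during which the arm holds its last target. There are 200 camera calls.

## Working session

There is one attempt and no reset: what is moved stays moved. The work goes in short steps, Python scripts to look and compute and a shell command to move; the robot and the scene stay as the last step left them, time stands still between calls to the robot, and variables do not carry over. Pictures are saved under pics/ and viewed, at most 10 in all, crops included, and the job is handed in when it is done.

```bash
mkdir -p pics; ls; python3 - <<'E'
from station import *
import cv2,numpy as np,pickle
s=get_state();print(s)
for n in("top","side"):
    c=camera(n);cv2.imwrite(f"pics/{n}0.png",c["color"][:,:,::-1]);pickle.dump(c,open(n+"0.pkl","wb"))
    print(n,c["intrinsics"],np.round(c["extrinsics"],3))
E
```

```text
pics
{'time': 0.0, 'q': array([-8.68074350e+01,  1.40868200e+01,  8.93263498e+01, -1.07573665e-04,
        7.67033911e+01, -9.97419637e+00]), 'qvel': array([ 0.09867211,  0.04416558,  0.02550722,  0.11102338, -0.11216455,
        0.04658083]), 'joint_efforts': array([-2.08636078e-05, -4.29507458e+01, -3.26125145e+01, -1.12856787e-04,
        5.35803250e-03, -1.90542954e-05]), 'eef_pos': array([ 148.04676863, -632.36133153,  248.83665164]), 'eef_rot': array([-1.79885183e+02, -2.00858305e-02,  1.31667661e+01]), 'contact_force': array([ 0.5969124 , -0.82382929, -0.3814112 ]), 'ft_torque': array([-0.01743994, -0.02084678, -0.01648819]), 'gripper_force': 0.0, 'grip_width': 84.86827032089086}
top [[487.66643135   0.         314.35458646]
 [  0.         487.66643135 201.53604218]
 [  0.           0.           1.        ]] [[-1.000000e-03 -1.000000e+00 -1.500000e-02  2.168500e+01]
 [-9.940000e-01  3.000000e-03 -1.120000e-01  5.623320e+02]
 [ 1.120000e-01  1.500000e-02 -9.940000e-01  1.777363e+03]
 [ 0.000000e+00  0.000000e+00  0.000000e+00  1.000000e+00]]
side [[513.2903347    0.         324.06504373]
 [  0.         513.2903347  202.19789379]
 [  0.           0.           1.        ]] [[-7.910000e-01 -6.110000e-01 -2.000000e-02  4.546500e+02]
 [-3.430000e-01  4.710000e-01 -8.130000e-01  2.538060e+02]
 [ 5.060000e-01 -6.360000e-01 -5.820000e-01  1.603999e+03]
 [ 0.000000e+00  0.000000e+00  0.000000e+00  1.000000e+00]]
```

View pics/top0.png

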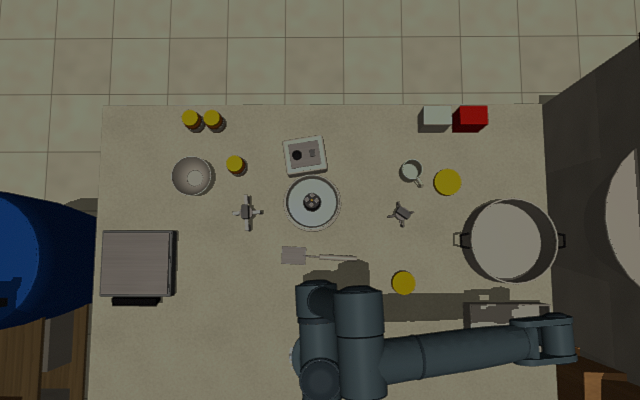

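View pics/side0.png

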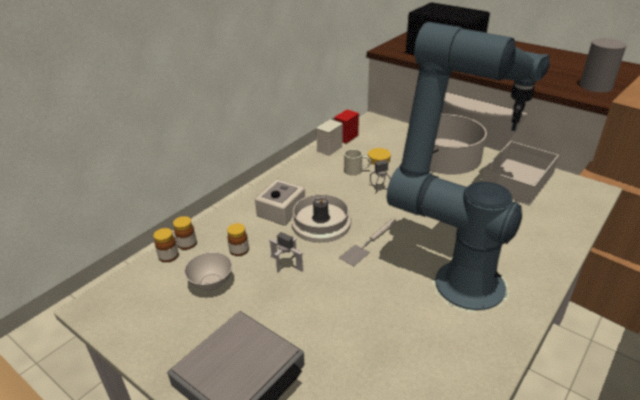

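The top view shows two hubbed tools, at about (248,212) and (400,213). The drive is at (312,203) and the mixer housing at (305,155). I'll enlarge all three.

```bash
python3 - <<'E'
import cv2,numpy as np
t=cv2.imread("pics/top0.png");s=cv2.imread("pics/side0.png")
def c(i,x,y,r=25):return cv2.resize(i[y-r:y+r,x-r:x+r],(390,290) if 0 else (290,290),interpolation=cv2.INTER_NEAREST)
a=np.hstack([c(t,248,212),c(t,400,213)]);b=np.hstack([c(s,287,250),c(s,380,172)])
cv2.imwrite("pics/crop0.png",np.vstack([a,b]));cv2.imwrite("pics/drv.png",cv2.resize(t[178:228,287:337],(500,500),interpolation=cv2.INTER_NEAREST))
E
```

```text
(no output)
```

View pics/crop0.png

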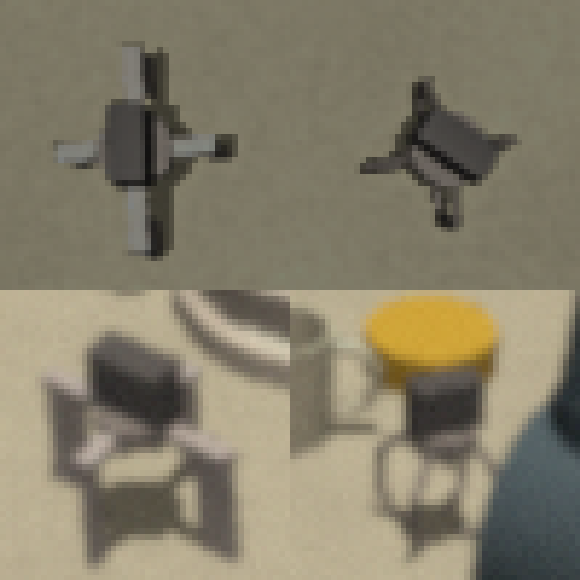

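View pics/drv.png

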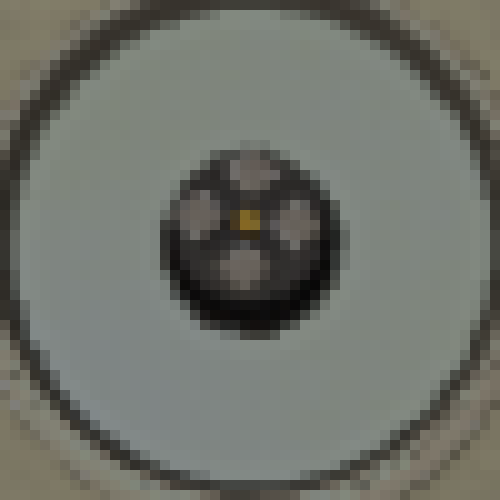

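The paddle is the left one (top view (248,212)): flat blades in the side view, long axis roughly vertical in the top image. The whisk is on the right. The drive's claws sit up, down, left and right of the brass pin at (311.5,200), so the channel runs at about 45°.

```bash
cat > h.py <<'E'
import numpy as np,cv2,pickle
def ray(c,u,v,z):
    K=c["intrinsics"];E=c["extrinsics"];R=E[:3,:3];t=E[:3,3]
    d=R.T@np.linalg.solve(K,[u,v,1]);o=-R.T@t
    return (o+d*(z-o[2])/d[2])[:2]
def px(c,p):
    q=c["intrinsics"]@(c["extrinsics"][:3,:3]@p+c["extrinsics"][:3,3]);return q[:2]/q[2]
E
python3 - <<'E'
from h import *
c=pickle.load(open("top0.pkl","rb"));g=c["color"].astype(int).sum(2)//3
np.set_printoptions(linewidth=250)
print("paddle rows 188-230, cols 234-266");print(g[193:232,232:266])
print("drive rows 192-212 cols 302-322");print(g[191:212,302:322])
s=pickle.load(open("side0.pkl","rb"));gs=s["color"].astype(int).sum(2)//3
print(gs[230:256,270:302])
E
```

```text
paddle rows 188-230, cols 234-266
[[113 113 114 ... 115 116 116]
 [115 115 114 ... 116 116 116]
 [117 115 114 ... 115 116 116]
 ...
 [111 112 112 ... 117 117 115]
 [112 112 111 ... 117 117 116]
 [115 115 114 ... 115 116 117]]
drive rows 192-212 cols 302-322
[[127 127 128 128 128 128 129 130 131 129 130 130 130 129 130 129 128 128 128 128]
 [128 127 128 129 129 131 130 131 127 115 120 115 130 131 131 129 129 128 128 128]
 [128 128 128 129 131 126  92  73  71  90  88  67  83 114 131 133 130 129 129 128]
 [128 128 129 133 126  92  49  58 106  93  92  85  61  55  84 131 132 131 130 129]
 [129 130 132 122  68  46  38  57 108  99  96 100  99  49  45  73 112 132 132 130]
 [129 130 123  66  41  43  42  44  65 102  96  82  46  41  41  40  61 111 133 131]
 [130 130 105  56  76 102  55  42  43  55  60  44  40  44  53  47  40  72 132 133]
 [131 123  70  88  94  97  83  49  43  50  45  42  45  66 106  85  42  33  83 132]
 [128 102  73  93  96  97  93  55  53  88  71  50  64  92  99  92  58  28  63 133]
 [125  59  50  92  99  95  81  33  52  90  89  61  88  99  96  97  88  29  47 113]
 [127  45  2
[... 3608 characters left out ...]
125 143 153 163 166 170 170 162 163 169 168]
 [147 110  91  86  88  97 119 149 172 173 158 130  98  86  82  86  87  83  82  90 113 129 127 128 142 152 166 169 168 169 172 170]
 [145 115  91  87  99 121 147 167 175 161 144 120 109 100 109 117 122 123 117 127 147 152 136 114 108 120 138 153 163 170 168 164]
 [148 118  96  93 113 145 163 171 165 143 131 134 139 133 144 157 159 160 158 156 165 164 148 118  94  92  99 117 138 152 149 140]
 [146 115  93  92 110 136 155 154 141 134 146 159 159 163 167 168 168 168 167 170 169 165 146 112  87  78  82  93  99 111 110 114]
 [142 107  95  87  93 104 117 117 117 140 160 169 167 168 167 168 168 168 167 169 166 153 125  94  80  79  80  80  82  88  91 103]]
```

```bash
python3 - <<'E'
from h import *
import sys
np.set_printoptions(linewidth=250,threshold=sys.maxsize)
c=pickle.load(open("top0.pkl","rb"));g=c["color"].astype(int).sum(2)//3
print(g[193:232,232:264])
# claws
W={}
for n,(r0,r1,k0,k1) in dict(top=(193,197,308,315),left=(197,202,303,309),right=(198,203,313,319),bot=(202,207,307,314)).items():
    w=np.clip(g[r0:r1,k0:k1]-50,0,50).astype(float);V,U=np.mgrid[r0:r1,k0:k1]
    W[n]=ray(c,(w*U).sum()/w.sum(),(w*V).sum()/w.sum(),110);print(n,W[n])
print(np.mean(list(W.values()),0))
for a,b in(("bot","top"),("right","left")):
    d=W[b]-W[a];print(np.hypot(*d),np.degrees(np.arctan2(d[1],d[0])))
print("pin",ray(c,311.4,199.6,105.5))
# pan
E
```

```text
[[113 113 114 115 116 116 114 116 118 116 114 114 114 115 114 113 115 115 115 114 116 117 116 116 115 115 114 112 111 111 114 115]
 [115 115 114 113 115 116 115 116 118 117 114 110  98  98  96  94 116 117 114 118 117 117 116 115 114 114 113 112 112 111 115 116]
 [117 115 114 114 114 116 114 114 115 115 117 118 121 123 117  88 116 113  81 111 117 114 115 115 115 114 112 115 116 115 114 115]
 [118 116 115 113 113 115 115 114 114 114 115 116 122 125 120  66  57  64  57  77 115 116 117 115 114 113 112 114 116 114 114 115]
 [115 114 116 116 115 116 115 115 114 114 114 116 121 124 120  65  33  45  55  73 117 116 114 114 115 114 112 112 113 115 114 114]
 [114 115 116 115 114 114 114 113 113 112 113 116 120 124 121  68  33  41  55  72 115 115 113 113 115 114 113 112 112 114 115 114]
 [114 115 116 113 112 113 114 118 115 113 113 116 119 124 119  66  32  41  55  71 112 114 113 114 115 114 110 111 113 115 116 113]
 [116 116 116 113 112 114 116 119 118 116 114 116 123 124 121  79  32  39  56  73 116 116 116 114 113 113 115 115 114 113 113 113]
 [117 115 115 115 115 116 117 117 116 114 113 113 11
[... 3572 characters left out ...]
17 117 113 114 115 114 115 116 116 117 117]
 [111 112 112 113 114 112 112 111 114 115 116 117 115 120 125 125 101  37  33  57  78 115 117 115 114 113 113 116 117 115 118 117]
 [112 112 111 113 113 113 113 112 114 117 118 116 108  97  96  93  64  29  38  77 115 116 117 117 116 113 115 117 116 114 118 117]
 [115 115 114 115 117 114 114 114 116 118 117 117 114 113 111 111  95  69  85 112 118 116 116 116 116 115 115 115 115 115 118 115]]
top [579.08120423  29.74063918]
left [563.69941415  50.65010493]
right [559.25721186  13.9189393 ]
bot [544.2260986   32.25656153]
[561.56598221  31.64156123]
34.94579021252302 -4.128581793614002
36.99880659798261 83.1042387723818
pin [561.01809947  30.11638915]
```

```bash
cat >> h.py <<'E'
def go(target,yaw=None):
    "tool-frame shift in cm to reach target xyz, and residual turn about tool z in deg"
    from station import get_state
    from scipy.spatial.transform import Rotation as R
    s=get_state();r=R.from_euler('xyz',s["eef_rot"],degrees=True)
    print("t",round(s["time"],2),"pos",s["eef_pos"].round(1),"rot",s["eef_rot"].round(2),"F",s["contact_force"].round(1),"w",round(s["grip_width"],1),"gf",round(s["gripper_force"],1),"q",s["q"].round(0))
    print("shift cm",(r.inv().apply(np.array(target)-s["eef_pos"])/10).round(2))
    if yaw is not None: print("turn",(r.inv()*R.from_euler('xyz',[180,0,yaw],degrees=True)).as_rotvec(degrees=True).round(2))
E
python3 - <<'E'
from h import *
c=pickle.load(open("top0.pkl","rb"));s=pickle.load(open("side0.pkl","rb"))
p=ray(c,243.96,210.6,120);print("paddle",p)
a=ray(c,247.0,200,75);b=ray(c,247.94,226,75);d=a-b;print("yaw long",np.degrees(np.arctan2(d[1],d[0])))
a=ray(c,235.5,212.6,75);b=ray(c,256.5,211.4,75);d=a-b;print("yaw short",np.degrees(np.arctan2(d[1],d[0]))-90)
# side check: block top corners and drive claws
for x,y in((25,12),(25,-12),(-25,-12),(-25,12)):print(px(s,[p[0]+x,p[1]+y,120.]))
print("drive mouth side px",px(s,[561.3,31.2,110]))
go([p[0],p[1],200],2.3)
i=cv2.imread("pics/side0.png")[190:215,310:335];print(i.astype(int).sum(2)//3)
E
```

```text
paddle [520.89330393 267.78306839]
yaw long 2.892462177458361
yaw short 3.147762161798809
[276.67920587 233.89098539]
[281.68702683 230.07857109]
[293.54333897 235.93592246]
[288.56932985 239.86405565]
drive mouth side px [320.99426946 198.40099826]
t 0.1 pos [ 148.  -632.4  249. ] rot [-1.799e+02 -2.000e-02  1.317e+01] F [-0.1  0.1 -0.3] w 85.3 gf 0.0 q [-87.  14.  89.   0.  77. -10.]
shift cm [ 56.81 -79.15   5.05]
turn [-1.000e-01 -1.000e-02  1.087e+01]
[[169 168 165 164 166 172 168 172 173 165 168 167 169 169 171 168 167 169
  168 167 170 170 171 172 172]
 [168 168 167 167 166 167 171 171 169 168 168 170 170 169 171 171 168 171
  169 168 171 172 170 167 169]
 [167 170 170 171 167 166 171 171 172 168 170 169 172 169 174 169 170 167
  168 168 171 169 170 169 170]
 [171 171 169 169 167 163 164 168 166 169 167 166 169 172 168 167 167 166
  169 168 169 171 168 168 168]
 [169 168 168 167 161 154 148 146 148 151 155 160 160 153 155 151 150 155
  160 166 167 168 170 168 169]
 [157 152 155 152 146 134 128 126 125 125 125 130 133 133 133 128 128 136
  140 148 152 155 158 162 168]
 [136 124
[... 1286 characters left out ...]
37  39  44  36  34  40  38  31  39  72
  139 181 195 192 193 193 193]
 [194 186 157 100  49  32  36  37  36  35  35  32  36  33  35  35  36  66
  130 174 192 193 194 193 192]
 [192 186 158 103  49  36  32  37  35  37  35  39  37  32  35  37  35  65
  120 168 184 192 193 190 189]
 [194 189 158 104  52  35  30  31  36  32  36  39  30  40  35  36  33  54
  117 165 187 193 194 193 191]
 [193 185 160 102  50  34  36  33  37  34  39  37  37  39  37  37  34  60
  115 167 188 191 193 192 194]
 [193 187 161 106  52  34  32  30  38  40  35  34  39  40  36  37  35  56
  107 157 187 191 191 193 191]
 [194 184 155 106  54  33  33  38  38  41  39  39  37  41  33  39  37  46
   90 146 181 191 189 192 190]]
```

```bash
python3 -m inch '{"hand":[0,0,0,0,0,0,0,0],"linear":[[0,0,0],[2.62,-5.5,0],[2.62,-5.5,0],[2.62,-5.5,0],[2.62,-5.5,0],[2.62,-5.5,0],[2.62,-5.5,0],[2.62,-5.5,0]],"delta_rot":[[0,0,10.2],[0,0,0],[0,0,0],[0,0,0],[0,0,0],[0,0,0],[0,0,0],[0,0,0]]}' 40
python3 -m inch '{"hand":[0,0,0,0,0,0,0,0],"linear":[[2.62,-5.5,0],[2.62,-5.5,0],[2.62,-5.5,0],[2.62,-5.5,0],[2.62,-5.5,0],[2.62,-5.5,0],[2.62,-5.5,0],[2.62,-5.5,0]],"delta_rot":[[0,0,0],[0,0,0],[0,0,0],[0,0,0],[0,0,0],[0,0,0],[0,0,0],[0,0,0]]}'
python3 -c "
from h import *
go([520.9,267.8,170],3)"
```

```text
time: 1.1
eef_pos: [311.5, -237.0, 249.7]
eef_rot: [-180.0, -0.0, 2.9]
contact_force: [1.3, 0.3, -0.4]
grip_width: 85.3
gripper_force: 0.0
time: 2.1
eef_pos: [498.1, 213.5, 249.6]
eef_rot: [180.0, 0.0, 3.0]
contact_force: [0.5, -0.2, 0.7]
grip_width: 85.5
gripper_force: 0.0
t 2.1 pos [498.1 213.5 249.6] rot [1.7998e+02 1.0000e-02 3.0000e+00] F [ 0.5 -0.2  0.7] w 85.5 gf 0.0 q [ 11.  -0. 105.  -0.  75.  98.]
shift cm [ 2.57 -5.31  7.96]
turn [0.02 0.01 0.  ]
```

```bash
python3 -m inch '{"hand":[0,0,0,0],"linear":[[2.55,-5.3,0],[0,0,4],[0,0,4],[0,0,0]],"delta_rot":[[0,0,0],[0,0,0],[0,0,0],[0,0,0]]}'
python3 - <<'E'
from h import *
from station import camera
go([520.9,267.8,104],3)
s=camera("side");i=cv2.resize(s["color"][215:280,250:330,::-1],(800,650))[:600];cv2.imwrite("pics/pre.png",i)
E
```

```text
time: 2.6
eef_pos: [517.8, 264.9, 165.9]
eef_rot: [179.9, 0.5, 3.0]
contact_force: [-0.4, 0.0, 1.1]
grip_width: 85.8
gripper_force: 0.0
t 2.6 pos [517.8 264.9 165.9] rot [179.89   0.49   2.98] F [-0.4  0.   1.1] w 85.8 gf 0.0 q [ 16.  10. 103.  -0.  67. 103.]
shift cm [ 0.38 -0.29  6.19]
turn [ 0.11  0.49 -0.02]
```

View pics/pre.png

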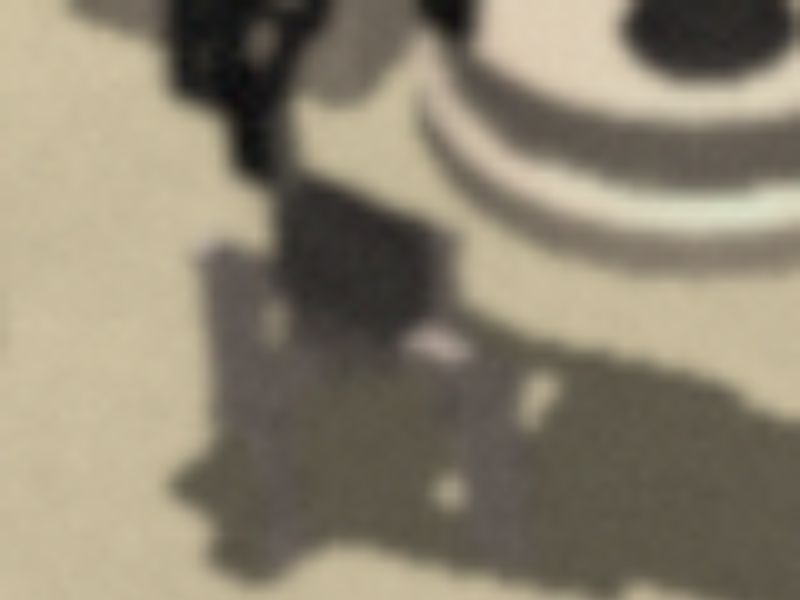

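The fingers straddle the grip block, so I'll descend and close.

```bash
python3 -m inch '{"hand":[0,0,0,0,0],"linear":[[0.3,-0.2,2],[0,0,2],[0,0,1],[0,0,0],[0,0,0]],"delta_rot":[[0,0,0],[0,0,0],[0,0,0],[0,0,0],[0,0,0]]}'
python3 -c "
from h import *
go([520.9,267.8,105],3)"
```

```text
time: 3.28
eef_pos: [523.9, 267.8, 120.6]
eef_rot: [-180.0, -0.1, 3.0]
contact_force: [-0.1, 0.6, 0.7]
grip_width: 85.3
gripper_force: 0.0
t 3.27 pos [523.9 267.8 120.6] rot [-1.7999e+02 -6.0000e-02  2.9700e+00] F [-0.1  0.6  0.7] w 85.3 gf 0.0 q [ 16.  14. 103.   0.  62. 103.]
shift cm [-0.3  -0.01  1.55]
turn [-0.01 -0.06 -0.03]
```

```bash
python3 -m inch '{"hand":[0,0,0,255,255,255,255,255],"linear":[[-0.3,0,1],[0,0,0.5],[0,0,0],[0,0,0],[0,0,0],[0,0,0],[0,0,0],[0,0,0]],"delta_rot":[[0,0,0],[0,0,0],[0,0,0],[0,0,0],[0,0,0],[0,0,0],[0,0,0],[0,0,0]]}' 80
python3 -m inch '{"hand":[255,255],"linear":[[0,0,0],[0,0,0]],"delta_rot":[[0,0,0],[0,0,0]]}' 80
```

```text
time: 4.28
eef_pos: [520.6, 267.7, 105.2]
eef_rot: [-180.0, -0.0, 3.0]
contact_force: [0.3, 1.1, 0.2]
grip_width: 22.9
gripper_force: 78.2
time: 4.53
eef_pos: [520.6, 267.6, 105.2]
eef_rot: [-180.0, -0.0, 3.0]
contact_force: [0.0, 0.7, 1.1]
grip_width: 22.9
gripper_force: 78.2
```

```bash
python3 -m inch '{"hand":[255,255,255,255,255,255],"linear":[[0,0,-2],[0,0,-4],[0,0,-4],[0,0,-3],[0,0,-1],[0,0,0]],"delta_rot":[[0,0,0],[0,0,0],[0,0,0],[0,0,0],[0,0,0],[0,0,0]]}'
python3 -m inch '{"hand":[255,255,255,255,255,255,255],"linear":[[0.28,2.38,0],[0.57,4.77,0],[0.57,4.77,0],[0.57,4.77,0],[0.57,4.77,0],[0.28,2.38,0],[0,0,0]],"delta_rot":[[0,0,0],[0,0,0],[0,0,0],[0,0,0],[0,0,0],[0,0,0],[0,0,0]]}'
python3 -m inch '{"hand":[255,255,255,255,255,255],"linear":[[0,0,0],[0,0,0],[0,0,0],[0,0,0],[0,0,0],[0,0,0]],"delta_rot":[[0,0,-9],[0,0,-9],[0,0,-9],[0,0,-9.5],[0,0,0],[0,0,0]]}'
python3 - <<'E'
from h import *
from station import camera
go([561.3,31.2,165],39.5)
for n in("side","top"):
    c=camera(n);pickle.dump(c,open(n+"1.pkl","wb"))
    x,y=(280,150) if n=="side" else (275,165)
    cv2.imwrite(f"pics/{n}1.png",cv2.resize(c["color"][y:y+75,x:x+80,::-1],(640,600),interpolation=cv2.INTER_CUBIC))
E
```

```text
time: 5.28
eef_pos: [520.4, 267.5, 245.3]
eef_rot: [-180.0, -0.0, 3.0]
contact_force: [0.4, 0.1, -2.5]
grip_width: 23.1
gripper_force: 78.6
time: 6.15
eef_pos: [560.4, 29.6, 242.9]
eef_rot: [-180.0, 0.2, 2.8]
contact_force: [-0.2, -0.4, -1.4]
grip_width: 23.3
gripper_force: 79.0
time: 6.9
eef_pos: [560.8, 31.6, 244.3]
eef_rot: [-179.9, 0.0, 39.4]
contact_force: [0.8, -0.4, -1.8]
grip_width: 23.2
gripper_force: 78.9
t 6.9 pos [560.8  31.6 244.3] rot [-1.7994e+02  4.0000e-02  3.9380e+01] F [ 0.8 -0.4 -1.8] w 23.2 gf 78.9 q [ -8.   3. 103.   0.  75.  42.]
shift cm [0.02 0.07 7.93]
turn [-0.06  0.04 -0.12]
```

View pics/side1.png

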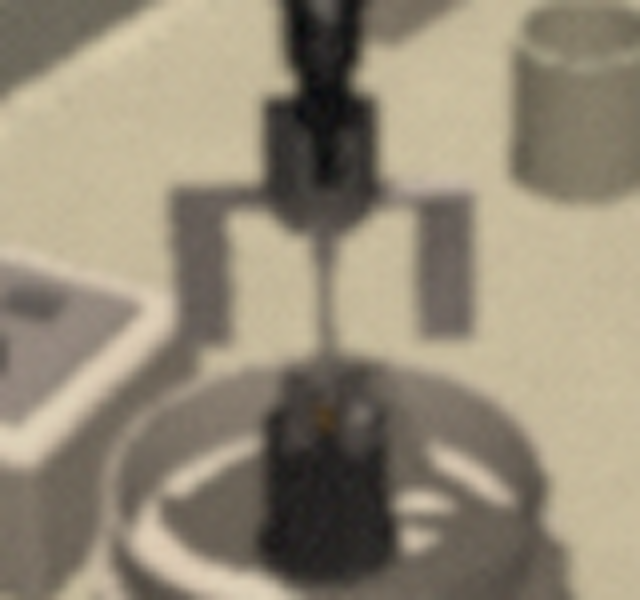

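The side view shows the blade edge-on at column 326, directly over the drive column (326) and pin (324), so yaw and centring look right. Lowering in stages.

```bash
python3 -m inch '{"hand":[255,255,255,255,255,255],"linear":[[0.02,0.07,2],[0,0,3],[0,0,2.3],[0,0,0.9],[0,0,0],[0,0,0]],"delta_rot":[[0,0,0],[0,0,0],[0,0,0],[0,0,0],[0,0,0],[0,0,0]]}'
python3 -m inch '{"hand":[255,255,255,255],"linear":[[0,0,0.3],[0,0,0.3],[0,0,0],[0,0,0]],"delta_rot":[[0,0,0],[0,0,0],[0,0,0],[0,0,0]]}'
python3 -c "
from h import *
go([561.3,31.2,145.2],39.5)"
```

```text
time: 7.75
eef_pos: [562.4, 30.4, 164.0]
eef_rot: [179.9, -0.1, 39.5]
contact_force: [0.4, 0.2, -1.9]
grip_width: 23.0
gripper_force: 78.9
time: 8.25
eef_pos: [561.8, 30.6, 157.0]
eef_rot: [180.0, -0.0, 39.5]
contact_force: [0.3, -0.1, -1.2]
grip_width: 23.1
gripper_force: 78.9
t 8.25 pos [561.8  30.6 157. ] rot [180.    -0.    39.47] F [ 0.3 -0.1 -1.2] w 23.1 gf 78.9 q [ -8.   8. 106.   0.  65.  42.]
shift cm [ 0.   -0.08  1.18]
turn [ 0.   -0.   -0.03]
```

```bash
python3 -m inch '{"hand":[255,255,255,255],"linear":[[0,-0.03,0.2],[0,0,0.3],[0,0,0],[0,0,0]],"delta_rot":[[0,0,0],[0,0,0],[0,0,0],[0,0,0]]}'
python3 -m inch '{"hand":[255,255,255,255,255],"linear":[[0,0,0.2],[0,0,0.2],[0,0,0.2],[0,0,0],[0,0,0]],"delta_rot":[[0,0,0],[0,0,0],[0,0,0],[0,0,0],[0,0,0]]}'
python3 -c "
from h import *
go([561.3,31.2,145.2],39.5)"
```

```text
time: 8.75
eef_pos: [561.8, 30.8, 152.4]
eef_rot: [180.0, -0.0, 39.5]
contact_force: [-0.5, 0.1, 1.7]
grip_width: 23.0
gripper_force: 79.2
time: 9.38
eef_pos: [561.9, 30.8, 146.8]
eef_rot: [180.0, -0.0, 39.5]
contact_force: [-2.5, 0.3, 6.6]
grip_width: 23.1
gripper_force: 79.9
t 9.38 pos [561.9  30.8 146.8] rot [ 1.7997e+02 -3.0000e-02  3.9470e+01] F [-2.5  0.3  6.6] w 23.1 gf 79.9 q [ -8.   9. 106.   0.  64.  42.]
shift cm [-0.02 -0.07  0.16]
turn [ 0.03 -0.03 -0.03]
```

```bash
python3 -m inch '{"hand":[255,255,255,255],"linear":[[0,0,0.15],[0,0,0.05],[0,0,0],[0,0,0]],"delta_rot":[[0,0,0],[0,0,0],[0,0,0],[0,0,0]]}'
python3 -m inch '{"hand":[255,255,255],"linear":[[0,0,0.05],[0,0,0],[0,0,0]],"delta_rot":[[0,0,0],[0,0,0],[0,0,0]]}'
```

```text
time: 9.88
eef_pos: [562.0, 30.7, 145.1]
eef_rot: [180.0, -0.0, 39.5]
contact_force: [-2.9, 1.1, 8.3]
grip_width: 23.0
gripper_force: 80.2
time: 10.25
eef_pos: [562.0, 30.8, 145.1]
eef_rot: [180.0, -0.0, 39.5]
contact_force: [-4.8, 0.9, 12.2]
grip_width: 23.1
gripper_force: 80.6
```

```bash
python3 -m inch '{"hand":[255,255,255,255,255,255],"linear":[[-0.04,-0.03,0.08],[0,0,0],[0,0,0],[0,0,0],[0,0,0],[0,0,0]],"delta_rot":[[0,0,0],[0,0,0],[0,0,0],[0,0,0],[0,0,0],[0,0,0]]}'
python3 - <<'E'
from h import *
from station import camera
go([561.3,31.2,145.2],39.5)
c=camera("side");cv2.imwrite("pics/end.png",cv2.resize(c["color"][150:225,280:360,::-1],(640,600),interpolation=cv2.INTER_CUBIC))
E
```

```text
time: 11.0
eef_pos: [562.0, 30.8, 145.1]
eef_rot: [179.9, -0.1, 39.5]
contact_force: [-5.9, 0.9, 14.2]
grip_width: 23.2
gripper_force: 81.2
t 11.0 pos [562.   30.8 145.1] rot [ 1.7993e+02 -7.0000e-02  3.9480e+01] F [-5.9  0.9 14.2] w 23.2 gf 81.2 q [ -8.   9. 107.   0.  64.  42.]
shift cm [-0.03 -0.08 -0.01]
turn [ 0.07 -0.07 -0.02]
```

View pics/end.png

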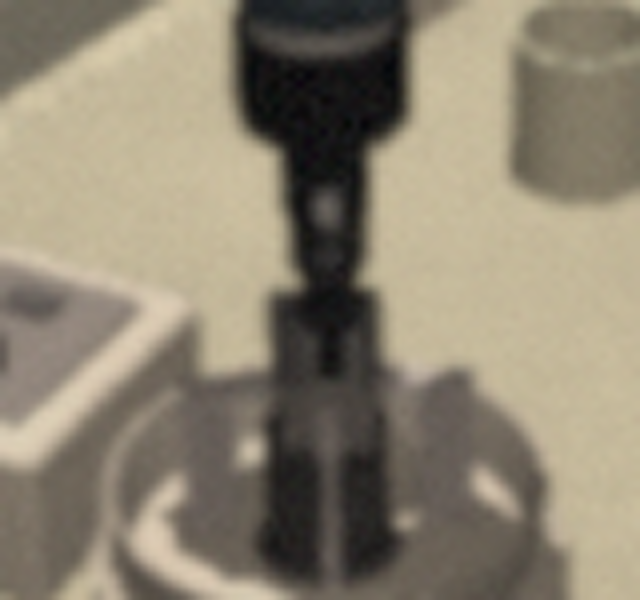

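The hub sits on the drive (hub at about (325,430) in the crop), with the blades inside the pan. The TCP stays at 145.1 mm while the force rises to 14 N, so it has bottomed on the claws.

```bash
python3 -c "
from station import close_job
print(close_job())"
```

```text
the job is handed in; nothing more can be done
None
```

The job is handed in: the paddle is meshed with the drive and pressed fully home at about 14 N, still held with an 80 N grip, after about 11 s of the 42 s allowed; no verdict came back, and I took no last picture of the whisk and the other things, though the arm met no unexpected contact.

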